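# Pin the track-cleaner caddy and take off the bottle's safety cap

### The arm

A 6-joint arm with a two-finger parallel gripper is mounted at the origin on a cart in front of the work surface, level with it; the furniture and walls round the work are solid. World frame = base frame: x ahead of the robot, y to its left, z up, the work surface at z = 0. Lengths are in mm, angles in rad, forces in N, time in s.
With the tool pointing down it reaches from about 350 to 875 mm from the base axis. Payload 4.2 kg.
Tool frame: the origin (TCP) lies between the finger pads; the fingertips stand 25 mm ahead of it and the grasp point (between the pads) lies 6 mm ahead of it; z points along the fingers, y is the line along which they close (so a half turn about z gives the same grasp; the last joint's range is limited). The gripper opens to 85 mm and grips with 20 to 120 N. Pads are 22 mm wide; open, the fingers measure 114 mm over their backs; the gripper's body (76 mm by 85 mm) begins 54 mm behind the grasp point. The pads swing forward as they close: fully open they stand 13 mm farther back than shut.
Start: joints at [1.575, 0.385, 0.008, 0, -1.194, -0.259], TCP at [157.501, 604.808, 256.312] pointing down, gripper open.
Joint ranges: [-3.14, 3.14], [-1.21, 2.06], [-1.07, 1.41], [-3.16, 2.05], [-2.99, -0.16], [-3.1, 3.1]. Speed limits (rad/s): [2.79, 2.79, 3.14, 3.14, 3.14, 3.14].

### API

Orientations are given as a unit quaternion [x, y, z, w].
In Python, from bench import arm gives the robot as it stands.
- The arm moves only by the shell command python3 -m pendant 'ROWS'. ROWS is JSON, a list of rows, each a list of 7 numbers: the shift along the tool's x, y, z in m, then the turn, a rotation vector about the tool's x, y, z in degrees, then the finger opening in m, from 0 to 0.0854. In form: [[x, y, z, wx, wy, wz, fingers], ...]. A call has 1 to 12 rows; each row shifts and turns the commanded pose from where the row before left it, along the tool's axes as they then stand; what a row does not reach is not made up. A row lasts 1/10 s, in which the tool goes at most 50 mm and 8.59 degrees, less where a joint would pass 70% of its speed; a pose out of reach is approached as far as the arm can. A call is refused whole if a number of a shift passes 0.05 or a number of a turn 8.59, either way. A call with a gripper value outside its range is refused whole. The fingers move at their own pace and stop on an object; the grip force is fixed at half the most. Time passes only in rows, so rows that do not move let the fingers close. It gives the time, the measured TCP pose, the force, the opening and the grip force at its end, in the units of the state.
- arm.read_state(): the state, without advancing time (a new reading comes with each control period).
- arm.get_image(name): name is "scene" or "top"; returns a dict with "image" (400x640x3 uint8, red, green, blue), "fx", "fy", "cx", "cy" (pixels), "xyz" and "rotation" of the camera in the world. Camera axes: x right, y down, z forward; pixel columns grow to the right and rows downward; lengths in mm; the calibration is good to about 2 mm. A picture is of the moment at which its call begins. There is no depth.
- arm.job_done(): hands the job in; it is judged then, once.
The state is a dict: "clock": time; "joints": joint angles; "joint_vel": joint speeds; "joint_efforts": joint torques, N m; "position": TCP position; "ee_rot": TCP orientation; "contact_force": force on the tool from outside, world axes, zero at the start; "wrist_torque": the same for the moment, N m; "gripper_width": finger opening in mm; "grasp_force": force on a finger pad.
Only numpy, scipy, OpenCV 4.12 (cv2) and the standard library are available. Lean on these libraries where they do the work, as an engineer would, in place of code of your own. Each camera call takes 0.05 s, during which the arm holds its last target. There are 200 camera calls.

### The job

Push the yellow-headed pin of the blue fork bracket fully home, so that it locks the bottle caddy's lug and the caddy cannot swing away; then press the bottle's red push-and-turn safety cap down, twist it anticlockwise until it comes free, and lift it off. Finish while still holding the cap in the gripper, level and about 5 cm straight above the open bottle, with the bottle standing upright in its caddy and the pin still home. Leave the two wagons and the track rubber where they are.

Things in the scene. Friction and masses are not known exactly. Their poses are not given: they have to be found in the camera images.
- service_board: plywood board 120 x 250 x 9 mm on 6 mm rubber feet over the tracks; it does not move. Origin: centre of its underside, on the table; upper face at z = 15 mm. A blue steel fork bracket is screwed on near its +y end, 44 mm wide in x, y 58 to 120 mm: two cheeks (z 15 to 21 and 33 to 41 mm), each with a hole at x = 0, y = +78 mm.
- pin (a joint): how far the headed pin has been pushed down into the fork, in m: 0 to 4 mm at the start (its tip only in the upper cheek), 0.022 fully home with its yellow head down on the upper cheek. The pin runs vertically; it drags with about 5 N, stays where it is left, and stops hard at 0.022.
- pin_head (a point): centre of the top of the pin's yellow head, a disc 22 mm across and 10 mm high on an 8 mm shank. Fully home this point is 51.5 mm above the table top; a push straight down on it drives the pin.
- caddy: grey bottle caddy, a tray 84 x 150 mm (x, y) with an 18 mm high rim, loose on the board (0.8 kg). Origin: centre of its underside. A square well, walls 36 mm high, centred at y = -28 mm, holds the bottle; the bay at y = +2 to +72 mm holds the track rubber; a steel lug with an 11 mm hole at y = +108 mm lies between the fork's cheeks, z 8 to 16 mm.
- bottle: white bottle of track cleaner, square body 48 x 48 x 74 mm with blue labels, standing in the caddy's well (floor 6 mm above the caddy's underside), which keeps it from turning. Origin: centre of its underside, z up. Conical shoulder to 84 mm, round neck 24 mm across to 108 mm with two bayonet lugs.
- bottle_mouth (a point): centre of the bottle's mouth, 108 mm above the bottle's origin.
- cap: red ribbed push-and-turn cap, 47 mm across, 26 mm high, 35 g, a loose part locked on the neck by bayonet lugs. Origin: centre of its skirt's lower edge, z up. Locked, the origin is 94 mm above the bottle's origin and its x axis lies along the bottle's x axis. Locked, it cannot turn and would pull the bottle out of the caddy.
- cap_top (a point): centre of the cap's crown, 26 mm above the cap's origin. A sprung liner holds the cap up with 7 N; pressing it 4.5 to 6 mm down (about 11 N; it stops at 6 mm) clears the locking teeth. Held down, it turns only anticlockwise seen from above; past 50 degrees it is free to lift, and stays free up to 130 degrees.
- track_rubber: brown abrasive track rubber, 24 x 52 x 13 mm, lying in the caddy's bay. Origin: centre of its underside. To be left alone.
- wagon_tank: model tank wagon, black and yellow, 82 x 30 x 44 mm, standing beyond the board. To be left alone.
- wagon_van: model van wagon, dark red with a white roof, 82 x 31 x 40 mm, standing beyond the board. To be left alone.
Not all that is in view belongs to the job. What is meant by the cap is not purple, and is the smaller of those in its own colour.

How it is judged (in metres and radians):
On the way, in this order (a step that is already met when the one before it is completed fails the run):
1. the pin is pushed fully home (within 2 mm) while the cap is still locked on (value of joint pin above 0.02 m and z of cap in the frame of bottle below 0.0965 m and angle between the x axis of cap and the x axis of bottle, either way round below 0.5 rad), for 0.2 s.
2. the cap is pressed down by more than 3.5 mm, not yet turned (z of cap in the frame of bottle below 0.0905 m and angle between the x axis of cap and the x axis of bottle, either way round below 0.6 rad), for 0.1 s.
3. the cap is turned past its lugs (over 45 degrees) while it is on the neck (angle between the x axis of cap and the x axis of bottle, either way round above 0.79 rad and z of cap in the frame of bottle below 0.1 m), for 0.1 s.
At the end, for the whole second after the job is handed in: the gripper holds the cap still, level within 15 degrees, its skirt 26 to 110 mm above the bottle's mouth and within 30 mm of centred over it; the pin is home within 2 mm; the bottle stands upright on its well's floor (within 6 mm), the caddy on the board (value of joint pin above 0.02 m and z of cap in the frame of bottle between 0.134 and 0.218 m and horizontal distance between cap and bottle_mouth below 0.03 m and angle between cap's own z axis and vertical below 0.26 rad and contact force between the fingers and cap above 1 N and contact force between each of cap, the fingers and bottle below 0.1 N and linear speed of cap below 0.05 m/s and angle between bottle's own z axis and vertical below 0.1 rad and z of bottle in the frame of caddy below 0.012 m and z of caddy in the frame of service_board below 0.02 m); the arm keeps its last pose, push and grip.
It fails at once if the bottle is tipped by more than 12 degrees or pulled up more than 15 mm in its well (angle between bottle's own z axis and vertical above 0.21 rad or z of bottle in the frame of caddy above 0.021 m).
It fails at once if a wagon or the track rubber is moved by more than 20 mm (distance of any of wagon_tank, wagon_van, track_rubber from where it was at the start of the episode above 0.02 m).
It also fails if it takes over 45 s, if anything falls off the work surface, if the arm or the gripper's body presses on something with over 40 N, if the wrist force passes 120 N, or if a joint passes its speed limit or range.

## Working session

There is one attempt and no reset: what is moved stays moved. The work goes in short steps, Python scripts to look and compute and a shell command to move; the robot and the scene stay as the last step left them, time stands still between calls to the robot, and variables do not carry over. Pictures are saved under pics/ and viewed, at most 10 in all, crops included, and the job is handed in when it is done.

```bash
mkdir -p pics; ls; python3 - <<'E'
from bench import arm
import cv2,numpy as np,pickle
d={}
for n in("scene","top"):
    c=arm.get_image(n);d[n]=c;cv2.imwrite(f"pics/{n}0.png",c["image"][:,:,::-1]);print(n,c["fx"],c["cx"],c["cy"],c["xyz"],np.round(c["rotation"],3).tolist())
pickle.dump(d,open("d0.pkl","wb"))
s=arm.read_state();print(s)
E
```

```text
pics
scene 384.98138118253996 320.97081318412893 204.46699921000052 [ 46.68297079 -94.6744834  686.30460673] [0.803, -0.438, 0.198, -0.353]
top 490.5936504125484 317.03431092198116 200.124988919408 [469.71351535 262.81603613 965.02103586] [0.715, -0.695, 0.058, -0.051]
{'clock': 0.1, 'joints': array([ 1.57459689e+00,  3.85474488e-01,  6.78909474e-03, -4.45320798e-04,
       -1.19400380e+00, -2.58634652e-01]), 'joint_vel': array([ 2.01501386e-05, -2.75539410e-03,  3.39514621e-03,  2.01173388e-03,
        6.68978377e-04, -5.16580214e-04]), 'joint_efforts': array([-8.27712802e-05, -3.93317306e+01,  1.88930207e+01,  4.19803619e+00,
       -2.61017376e-03,  2.76044062e-06]), 'position': array([157.39123174, 604.37788508, 255.34292954]), 'ee_rot': array([ 9.91882521e-01, -1.27153950e-01, -8.13512515e-05,  9.65376144e-04]), 'contact_force': array([0.57568379, 0.35471647, 0.0371491 ]), 'wrist_torque': array([0.02070887, 0.02835401, 0.02988182]), 'grasp_force': 0.0, 'gripper_width': 85.44537404140063}
```

View pics/scene0.png

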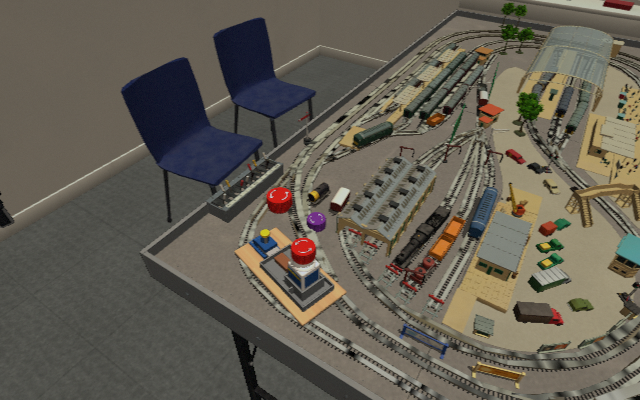

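View pics/top0.png

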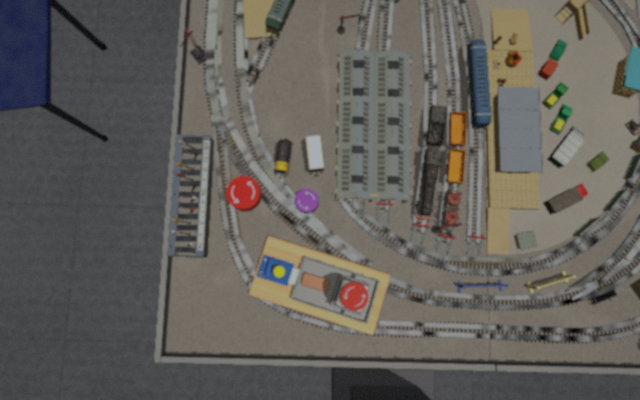

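The scene view shows the locked cap at about (303,250) and the pin head at (265,233). The top view shows them at (355,296) and (279,271). The larger red decoy is at (243,193) and the purple one at (307,201), both in the top view. Next I'll measure by mask and rays.

```bash
cat > h.py <<'E'
import cv2,numpy as np
from scipy.spatial.transform import Rotation as R
def ray(c,uv):
    d=R.from_quat(c["rotation"]).apply([(uv[0]-c["cx"])/c["fx"],(uv[1]-c["cy"])/c["fy"],1.]);return np.array(c["xyz"]),d/np.linalg.norm(d)
def plane(c,uv,z):
    o,d=ray(c,uv);return o+d*(z-o[2])/d[2]
def tri(c1,u1,c2,u2):
    o,d=ray(c1,u1);p,e=ray(c2,u2)
    s=np.linalg.lstsq(np.c_[d,-e],p-o,rcond=None)[0];a=o+s[0]*d;b=p+s[1]*e
    return (a+b)/2,np.linalg.norm(a-b)
def blobs(c,lo,hi,box=None,amin=30):
    h=cv2.cvtColor(c["image"],cv2.COLOR_RGB2HSV)
    m=cv2.inRange(h,np.array(lo),np.array(hi))
    if lo[0]==0:m|=cv2.inRange(h,np.array([172,lo[1],lo[2]]),np.array([180,255,255]))
    if box:
        k=np.zeros_like(m);x0,y0,x1,y1=box;k[y0:y1,x0:x1]=255;m&=k
    m=cv2.morphologyEx(m,cv2.MORPH_CLOSE,np.ones((5,5),np.uint8))
    return [(x,cv2.minEnclosingCircle(x)) for x in cv2.findContours(m,cv2.RETR_EXTERNAL,cv2.CHAIN_APPROX_NONE)[0] if cv2.contourArea(x)>amin]
E
python3 - <<'E'
import pickle;from h import *
np.set_printoptions(precision=1,suppress=True)
d=pickle.load(open("d0.pkl","rb"));T,S=d["top"],d["scene"]
for nm,c,bs in(("top",T,[(330,270,380,320),(265,255,295,285),(215,165,265,215)]),("scene",S,[(285,230,325,270),(255,225,277,245),(262,182,296,215)])):
    for b,(lo,hi,z) in zip(bs,[((0,150,90),(8,255,255),141),((22,140,130),(33,255,255),71),((0,150,90),(8,255,255),26)]):
        for k,((x,y),r) in blobs(c,lo,hi,b,10):
            M=cv2.moments(k);u=(M["m10"]/M["m00"],M["m01"]/M["m00"])
            print(nm,z,"circ",(round(x,1),round(y,1),round(r,1)),"cen",np.round(u,1),"bbox",cv2.boundingRect(k),"plane",plane(c,u,z))
h=cv2.cvtColor(T["image"],cv2.COLOR_RGB2HSV)
m=cv2.inRange(h,np.array([12,60,120]),np.array([24,200,255]));k=np.zeros_like(m);k[232:340,245:392]=255;m&=k
k=cv2.convexHull(np.vstack([x for x in cv2.findContours(m,0,1)[0] if cv2.contourArea(x)>40]))
bx=cv2.boxPoints(cv2.minAreaRect(k));P=np.array([plane(T,u,15) for u in bx]);print(bx,P,[np.linalg.norm(P[i]-P[i-1]) for i in range(4)],P.mean(0))
im=cv2.resize(T["image"][225:340,240:395],None,fx=5,fy=5,interpolation=cv2.INTER_CUBIC);cv2.imwrite("pics/crop1.png",im[:,:,::-1])
E
```

```text
top 141 circ (353.5, 295.6, 13.6) cen [353.6 295.8] bbox (340, 282, 27, 28) plane [440.4 191.4 141. ]
top 71 circ (278.4, 271.2, 5.4) cen [278.5 271.1] bbox (273, 266, 11, 11) plane [478.1 321.4  71. ]
top 26 circ (243.0, 192.6, 17.4) cen [243.1 192.7] bbox (226, 176, 35, 34) plane [627.1 398.5  26. ]
scene 141 circ (302.8, 250.6, 13.4) cen [303.1 250.5] bbox (291, 238, 25, 27) plane [430.1 183.8 141. ]
scene 71 circ (264.5, 232.5, 4.7) cen [264.6 232.4] bbox (260, 229, 10, 9) plane [476.1 320.   71. ]
scene 26 circ (278.8, 199.2, 13.9) cen [279.2 199.3] bbox (266, 187, 26, 27) plane [620.7 393.1  26. ]
[[247.  295.1]
 [266.8 233.6]
 [392.5 274. ]
 [372.7 335.5]] [[431.9 383.   15. ]
 [549.9 350.4  15. ]
 [479.  106.4  15. ]
 [363.4 143.3  15. ]] [np.float64(249.24912969893452), np.float64(122.45616214407775), np.float64(254.16576384297548), np.float64(121.35952902267991)] [456.1 245.8  15. ]
```

View pics/crop1.png

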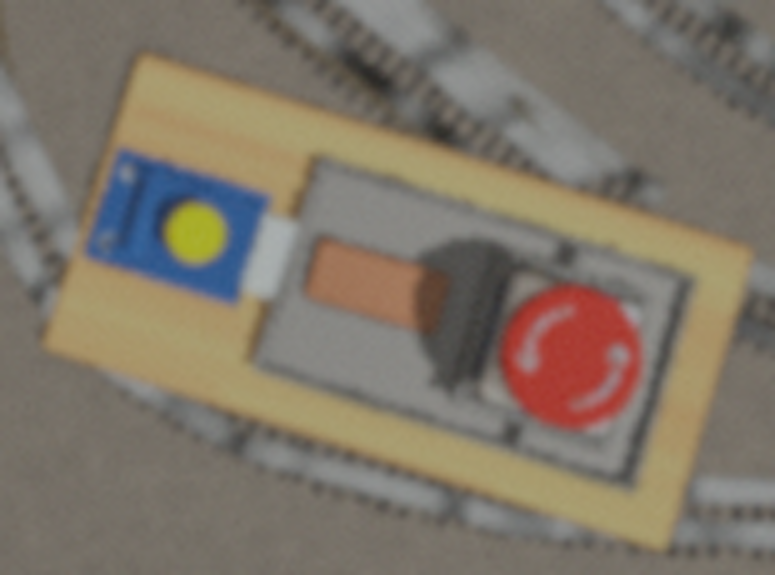

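The top-view crop shows the board, fork, pin head (crop (195,233)) and cap (crop (571,357)) clearly. Pin to cap measures 135 mm against 136 mm expected, and the board centre and yaw (-16°) agree. I'll move over the pin with the fingers shut.

```bash
python3 -m pendant '[[0.0425,0.0214,0,0,0,0,0],[0.0425,0.0214,0,0,0,0,0],[0.0425,0.0214,0,0,0,0,0],[0.0425,0.0214,0,0,0,0,0],[0.0425,0.0214,0,0,0,0,0],[0.0425,0.0214,0,0,0,0,0],[0.0425,0.0214,0,0,0,0,0],[0.0425,0.0214,0,0,0,0,0],[0.0425,0.0214,0,0,0,0,0],[0,0,0.035,0,0,0,0],[0,0,0.035,0,0,0,0],[0,0,0.035,0,0,0,0]]'
cat > go.py <<'E'
import sys
from h import *
from bench import arm
t=np.array([float(v) for v in sys.argv[1:4]]);s=arm.read_state();r=R.from_quat(s["ee_rot"])
print("tool delta mm",np.round(r.inv().apply(t-s["position"]),1),"pos",np.round(s["position"],1),"z",np.round(r.as_matrix()[:,2],3),"yaw",np.round(np.degrees(np.arctan2(*r.as_matrix()[1::-1,0])),1),"F",np.round(s["contact_force"],1),"w",s["gripper_width"],"j",np.round(s["joints"],2),"t",s["clock"])
E
python3 go.py 478 321 150
python3 - <<'E'
from bench import arm
import cv2,numpy as np
a=arm.get_image("scene")["image"][170:320,200:400];b=arm.get_image("top")["image"][200:350,220:420]
cv2.imwrite("pics/c2.png",cv2.resize(np.hstack([a,b]),None,fx=2,fy=2,interpolation=2)[:,:,::-1])
E
```

```text
clock: 1.3
position: [479.4, 321.2, 150.0]
ee_rot: [0.992, -0.128, -0.0, -0.0]
contact_force: [0.5, 0.2, 0.4]
gripper_width: -0.1
grasp_force: 0.0
tool delta mm [-1.3  0.5 -0. ] pos [479.4 321.2 150. ] z [-0.  0. -1.] yaw -14.7 F [0.5 0.2 0.4] w -0.10252517266899061 j [ 0.87  0.4  -0.26 -0.   -0.91  0.44] t 1.3
```

View pics/c2.png

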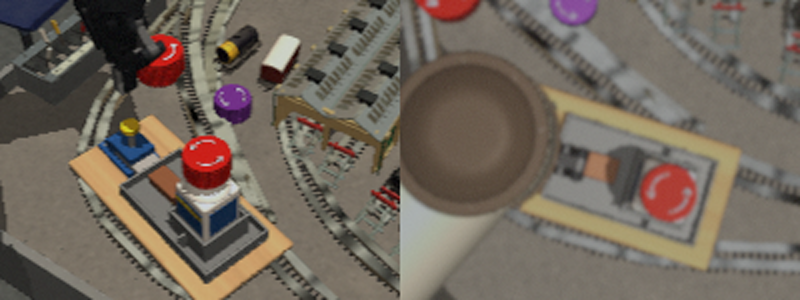

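The scene view shows the shut fingertips standing above the yellow head, with the pin still up. I'll push down now.

```bash
python3 -m pendant '[[-0.001,0,0.045,0,0,0,0],[0,0,0.006,0,0,0,0],[0,0,0.006,0,0,0,0],[0,0,0.006,0,0,0,0],[0,0,0.006,0,0,0,0],[0,0,0.003,0,0,0,0],[0,0,0,0,0,0,0]]'
```

```text
clock: 2.1
position: [478.5, 322.4, 80.8]
ee_rot: [0.992, -0.127, 0.0, -0.0]
contact_force: [-1.6, -3.1, 5.0]
gripper_width: -0.0
grasp_force: 2.1
```

```bash
python3 -m pendant '[[0,0,0.002,0,0,0,0],[0,0,0.002,0,0,0,0],[0,0,0,0,0,0,0]]'; python3 -m pendant '[[0,0,0.002,0,0,0,0],[0,0,0.001,0,0,0,0],[0,0,0,0,0,0,0],[0,0,0,0,0,0,0]]'
```

```text
clock: 2.4
position: [478.6, 322.5, 76.5]
ee_rot: [0.992, -0.127, 0.001, -0.0]
contact_force: [-2.9, -3.5, 9.2]
gripper_width: -0.0
grasp_force: 4.5
clock: 2.8
position: [478.7, 322.6, 76.4]
ee_rot: [0.992, -0.126, 0.001, -0.0]
contact_force: [-7.9, -6.2, 23.9]
gripper_width: 0.1
grasp_force: 12.1
```

The pin hit its hard stop with the tips at 51.4 mm, so it's home. I'll lift, open and move over the cap.

```bash
python3 -m pendant '[[0,0,-0.05,0,0,0,0],[0,0,-0.05,0,0,0,0],[0,0,-0.045,0,0,0,0.0854],[0,0,0,0,0,0,0.0854]]'; python3 go.py 440.4 191 200
```

```text
clock: 3.2
position: [481.8, 325.8, 225.3]
ee_rot: [0.992, -0.126, 0.006, -0.007]
contact_force: [0.5, -0.1, 0.7]
gripper_width: 28.4
grasp_force: 0.0
tool delta mm [ -6.5 141.3  23. ] pos [481.8 325.8 225.3] z [ 0.014  0.013 -1.   ] yaw -14.5 F [ 0.5 -0.1  0.7] w 28.37703746542112 j [ 0.87  0.33 -0.16  0.   -1.06  0.44] t 3.2
```

```bash
python3 -m pendant '[[-0.002,0.047,0,0,0,0,0.0854],[-0.002,0.047,0,0,0,0,0.0854],[-0.002,0.047,0.02,0,0,0,0.0854],[0,0,0,0,0,0,0.0854],[0,0,0,0,0,0,0.0854]]'; python3 go.py 440.4 191 134
python3 - <<'E'
from bench import arm
import cv2,numpy as np
a=arm.get_image("scene")["image"][130:320,180:420]
cv2.imwrite("pics/c3.png",cv2.resize(a,None,fx=3,fy=3,interpolation=2)[:,:,::-1])
E
```

```text
clock: 3.7
position: [437.3, 187.9, 197.4]
ee_rot: [0.992, -0.128, 0.0, -0.001]
contact_force: [1.2, 0.6, 0.6]
gripper_width: 85.6
grasp_force: 0.0
tool delta mm [ 2.2 -3.7 63.4] pos [437.3 187.9 197.4] z [ 0.001  0.001 -1.   ] yaw -14.7 F [1.2 0.6 0.6] w 85.6380837218202 j [ 0.75  0.19 -0.43  0.   -0.95  0.57] t 3.7
```

View pics/c3.png

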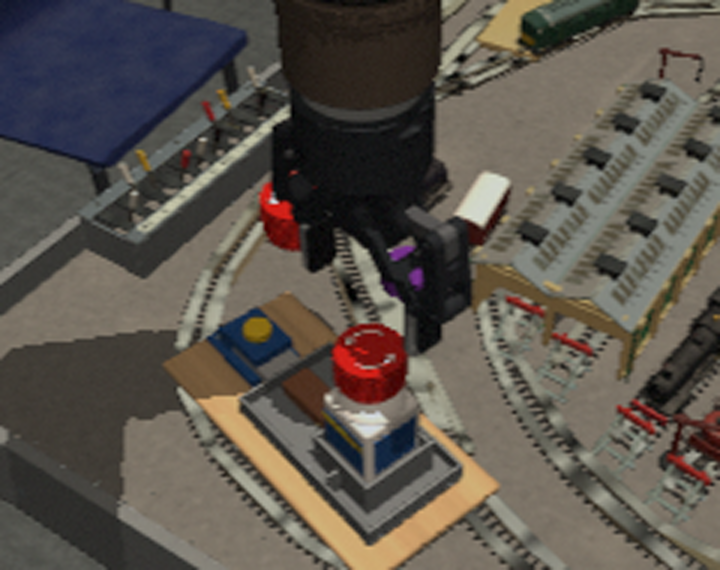

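The view shows the pin head down on the fork and the open fingers on either side of the cap's axis. I'll descend and grip.

```bash
python3 -m pendant '[[0.0022,-0.0037,0.025,0,0,0,0.0854],[0,0,0.025,0,0,0,0.0854],[0,0,0.015,0,0,0,0.0854],[0,0,0,0,0,0,0.0854],[0,0,0,0,0,0,0.0854]]'; python3 go.py 440.4 191 132
```

```text
clock: 4.25
position: [441.3, 192.8, 133.1]
ee_rot: [0.992, -0.126, 0.001, -0.0]
contact_force: [-0.0, -0.2, 0.0]
gripper_width: 85.9
grasp_force: 0.0
tool delta mm [-0.4  1.9  1.1] pos [441.3 192.8 133.1] z [ 0.001  0.001 -1.   ] yaw -14.5 F [-0.  -0.2  0. ] w 85.8558027306914 j [ 0.75  0.28 -0.51  0.   -0.78  0.57] t 4.25
```

```bash
python3 -m pendant '[[0,0,0,0,0,0,0.04],[0,0,0,0,0,0,0.03],[0,0,0,0,0,0,0.03],[0,0,0,0,0,0,0.03],[0,0,0,0,0,0,0.03],[0,0,0,0,0,0,0.03]]'; python3 go.py 440.4 191 132
```

```text
clock: 4.85
position: [440.5, 191.3, 133.7]
ee_rot: [0.992, -0.127, 0.001, -0.0]
contact_force: [-1.3, -1.6, 5.8]
gripper_width: 45.8
grasp_force: 60.8
tool delta mm [-0.   0.4  1.7] pos [440.5 191.3 133.7] z [ 0.001  0.    -1.   ] yaw -14.6 F [-1.3 -1.6  5.8] w 45.825365021027196 j [ 0.75  0.28 -0.51  0.   -0.79  0.57] t 4.85
```

```bash
python3 -m pendant '[[0,0,0.002,0,0,0,0.03],[0,0,0.002,0,0,0,0.03],[0,0,0.002,0,0,0,0.03],[0,0,0,0,0,0,0.03],[0,0,0,0,0,0,0.03]]'; python3 -m pendant '[[0,0,0.001,0,0,0,0.03],[0,0,0,0,0,0,0.03],[0,0,0,0,0,0,0.03]]'
```

```text
clock: 5.35
position: [440.7, 191.4, 128.3]
ee_rot: [0.992, -0.127, 0.001, -0.0]
contact_force: [-1.6, -1.9, 10.5]
gripper_width: 46.1
grasp_force: 61.3
clock: 5.65
position: [440.7, 191.4, 127.6]
ee_rot: [0.992, -0.127, 0.001, -0.0]
contact_force: [-2.3, -2.0, 11.3]
gripper_width: 45.9
grasp_force: 61.6
```

```bash
python3 -m pendant '[[0,0,0.001,0,0,0,0.03],[0,0,0,0,0,0,0.03],[0,0,0,0,0,0,0.03]]'; python3 -m pendant '[[0,0,0,0,0,-4,0.03],[0,0,0,0,0,-6,0.03],[0,0,0,0,0,-6,0.03],[0,0,0,0,0,0,0.03]]';  python3 go.py 440.4 191 127
```

```text
clock: 5.95
position: [441.0, 191.5, 127.6]
ee_rot: [0.992, -0.126, 0.001, -0.0]
contact_force: [-5.7, -2.4, 17.9]
gripper_width: 45.8
grasp_force: 62.2
clock: 6.35
position: [441.6, 191.9, 127.5]
ee_rot: [1.0, 0.014, 0.002, -0.001]
contact_force: [-2.4, -2.2, 14.5]
gripper_width: 45.8
grasp_force: 61.8
tool delta mm [-1.2  0.9  0.4] pos [441.6 191.9 127.5] z [ 0.004  0.002 -1.   ] yaw 1.6 F [-2.4 -2.2 14.5] w 45.83208544027134 j [ 0.75  0.29 -0.52  0.   -0.77  0.85] t 6.35
```

```bash
python3 -m pendant '[[0,0,0,0,0,-8,0.03],[0,0,0,0,0,-8,0.03],[0,0,0,0,0,-8,0.03],[0,0,0,0,0,-8,0.03],[0,0,0,0,0,-8,0.03],[0,0,0,0,0,-8,0.03],[0,0,0,0,0,-8,0.03],[0,0,0,0,0,-8,0.03],[0,0,0,0,0,-8,0.03],[0,0,0,0,0,0,0.03],[0,0,0,0,0,0,0.03]]';  python3 go.py 440.4 191 127
python3 - <<'E'
from bench import arm
print(arm.read_state()["wrist_torque"])
import cv2,numpy as np
a=arm.get_image("scene")["image"][190:310,220:380]
cv2.imwrite("pics/c4.png",cv2.resize(a,None,fx=4,fy=4,interpolation=2)[:,:,::-1])
E
```

```text
clock: 7.45
position: [441.2, 191.9, 127.5]
ee_rot: [0.801, 0.598, 0.002, 0.0]
contact_force: [-4.1, -1.7, 15.4]
gripper_width: 45.9
grasp_force: 62.0
tool delta mm [-1.1 -0.5  0.5] pos [441.2 191.9 127.5] z [ 0.003  0.001 -1.   ] yaw 73.5 F [-4.1 -1.7 15.4] w 45.9095182680184 j [ 0.75  0.29 -0.52  0.   -0.77  2.1 ] t 7.45
[-0.46648287  1.16037112  0.07183925]
```

View pics/c4.png

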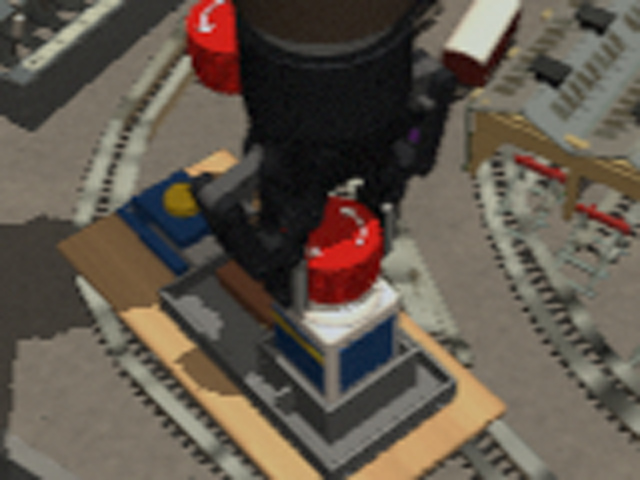

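The cap is held and its crown arrows have turned; wrist yaw changed 88° with very little torque. I'll lift gently first.

```bash
python3 -m pendant '[[0,0,-0.004,0,0,0,0.03],[0,0,-0.004,0,0,0,0.03],[0,0,-0.004,0,0,0,0.03],[0,0,0,0,0,0,0.03]]'
```

```text
clock: 7.9
position: [440.3, 191.5, 137.1]
ee_rot: [0.802, 0.598, 0.001, -0.0]
contact_force: [-0.5, 0.3, -1.4]
gripper_width: 45.8
grasp_force: 61.3
```

```bash
python3 -m pendant '[[0,0,-0.01,0,0,0,0.03],[0,0,-0.01,0,0,0,0.03],[0,0,-0.012,0,0,0,0.03],[0,0,-0.012,0,0,0,0.03],[0,0,-0.012,0,0,0,0.03],[0,0,-0.004,0,0,0,0.03],[0,0,0,0,0,0,0.03],[0,0,0,0,0,0,0.03],[0,0,0,0,0,0,0.03]]';python3 go.py 440.4 191 198
python3 - <<'E'
from bench import arm
import cv2,numpy as np
a=arm.get_image("scene")["image"][190:310,220:380]
cv2.imwrite("pics/c5.png",cv2.resize(a,None,fx=4,fy=4,interpolation=2)[:,:,::-1])
E
```

```text
clock: 8.8
position: [439.8, 191.1, 196.1]
ee_rot: [0.802, 0.598, -0.001, -0.0]
contact_force: [-0.5, -0.5, -1.1]
gripper_width: 46.1
grasp_force: 61.3
tool delta mm [ 0.1  0.6 -1.9] pos [439.8 191.1 196.1] z [-0.001 -0.001 -1.   ] yaw 73.4 F [-0.5 -0.5 -1.1] w 46.07338150263502 j [ 0.75  0.2  -0.43 -0.   -0.95  2.1 ] t 8.8
```

View pics/c5.png

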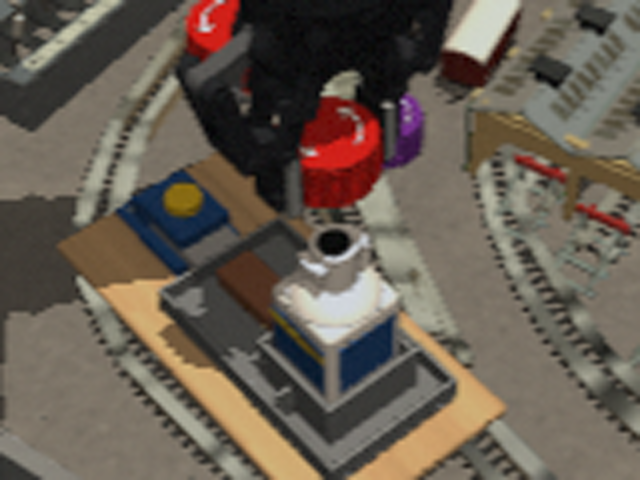

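The cap is held level above the open bottle neck, the bottle is seated in its well and the pin is home. The tool rose about 69 mm from its pressed height, so the skirt is about 48 mm above the mouth.

```bash
python3 -c "
from bench import arm
print(arm.job_done())"
```

```text
the job is handed in; nothing more can be done
None
```

The job is handed in: the pin is home and the cap was pressed, turned 88° and lifted off, still held level about 5 cm above the open, upright bottle at about 9 s; the hand-in gave no verdict.

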